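# Clip the brush tube into the painter's case

## Robot

A 6-joint arm with a two-finger parallel gripper is mounted at the origin on the work surface. World frame = base frame: x ahead of the robot, y to its left, z up, the work surface at z = 0. Lengths are in mm, angles in rad, forces in N, time in s.
With the tool pointing down it reaches from about 275 to 750 mm from the base axis. Payload 10.2 kg.
Tool frame: the origin (TCP) lies between the finger pads; the fingertips stand 8 mm ahead of it and the grasp point (between the pads) lies 11 mm behind it; z points along the fingers, y is the line along which they close (so a half turn about z gives the same grasp; the last joint's range is limited). The gripper opens to 85 mm and grips with 20 to 120 N. Pads are 22 mm wide; open, the fingers measure 114 mm over their backs; the gripper's body (76 mm by 85 mm) begins 54 mm behind the grasp point. The pads swing forward as they close: fully open they stand 13 mm farther back than shut.
Start: joints at [0.995, 0.313, 1.498, -0, 1.331, -0.223], TCP at [181.414, 492.666, 204.094] pointing down, gripper open.
Joint ranges: [-2.94, 2.94], [-0.97, 2.17], [0.19, 2.56], [-1.23, 4.37], [0.02, 3.11], [-2.88, 2.88]. Speed limits (rad/s): [2.39, 2.39, 3.01, 3.14, 3.14, 3.14].

## Interface

Orientations are given as a unit quaternion [w, x, y, z].
In Python, from rig import * gives the robot as it stands.
- The arm moves only by the shell command python3 -m handwheel 'ROWS' [FORCE]. ROWS is JSON, a list that holds one entry, the list of rows, each a list of 7 numbers: the shift along the world's x, y, z in mm, then the turn, a rotation vector about the world's x, y, z in degrees, then the opening, from -1 (shut) to 1 (fully open). A call has 1 to 8 rows; each row shifts and turns the commanded pose from where the row before left it; what a row does not reach is not made up. A row lasts 1/8 s, in which the tool goes at most 62.5 mm and 10.7 degrees, less where a joint would pass 70% of its speed; a pose out of reach is approached as far as the arm can. A call is refused whole if a number of a shift passes 62.5 or a number of a turn 10.7, either way. A call with a gripper value outside its range is refused whole. The fingers move at their own pace and stop on an object; FORCE is the grip in N (left out, the last holds). Time passes only in rows, so rows that do not move let the fingers close. It gives the time, the measured TCP pose, the force, the opening and the grip force at its end, in the units of the state.
- sense(): the state, without advancing time (a new reading comes with each control period).
- capture(name): name is "scene" or "top"; returns a dict with "image" (420x560x3 uint8, red, green, blue), "fx", "fy", "cx", "cy" (pixels), "rvec" (rotation vector, rad) and "tvec" (3), from world to camera coordinates, as OpenCV has them. Camera axes: x right, y down, z forward; pixel columns grow to the right and rows downward; lengths in mm; the calibration is good to about 2 mm. A picture is of the moment at which its call begins. There is no depth.
- finish_job(): hands the job in; it is judged then, once.
The state is a dict: "time_s": time; "joints": joint angles; "dq": joint speeds; "tau": joint torques, N m; "eef_pos": TCP position; "ee_rot": TCP orientation; "force": force on the tool from outside, world axes, zero at the start; "wrist_torque": the same for the moment, N m; "grip_width": opening from 0.0 (shut) to 1.0 (fully open); "grip_force": force on a finger pad.
Only numpy, scipy, OpenCV 4.12 (cv2) and the standard library are available. Lean on these libraries where they do the work, as an engineer would, in place of code of your own. Each camera call takes 0.05 s, during which the arm holds its last target. There are 200 camera calls.

## Task

Open the wooden painter's case by its handle until the lid leans back on its stop, then take the metal brush tube from the bench, lay it across the mouth of the two-fork clip inside the case and press it down past the sprung jaw until it sits fully home with the jaw closed over it. Leave the lid open, and leave the paint tin, the paint pot and the mug where they stand.

Things in the scene. Friction and masses are not known exactly. Their poses are not given: they have to be found in the camera images.
- case: Open plywood box fixed to the bench, 170 mm (its x) by 280 mm (its y), 84 mm high, walls and floor 8 mm thick. Origin: centre of its underside; z up. The lid's hinge runs along its +x top edge, the handle is on its -x side. The clip is in the middle of the box, along y.
- seat (a point): Point on the tube's axis when it is fully home, midway between the clip's two forks, 40 mm above the bench; axes as the case, the seated tube lies along y. Forks at y = -50 and +50 mm, 14 mm wide along y; seat blocks' tops 12 mm below this point. On the +x side each has a fixed upright steel prong: inner face at x = +12.7 mm, flared outward above z = +30 mm, tip at z = +40 mm.
- mouth (a point): Where the axis of a tube comes to rest when laid in the clip's open mouth, before pressing: 28 mm above seat, axes as the case. Between the forks the box is free for fingers over 86 mm along y, down to the jaw's thin shaft 56 mm below this point at x = -17 mm.
- jaw_tip (a point): Midway between the centres of the jaw's two rounded noses (radius 4 mm), at x = -9, z = +14 mm from seat when closed. The noses stand on the jaw's two dark arms, on the -x side of each fork, and overhang the seated tube; above each a lip leans outward by 35 degrees, to 20 mm above this point.
- jaw (a joint): Sprung jaw with two dark arms, hinged along y low on the clip's -x side. 0 rad = closed; grows to 0.45 as the noses are pushed outward (-x); about 0.15 lets the tube pass. It springs back by itself. Pressing the tube in takes about 12 to 18 N at the middle of the tube.
- lid (a joint): Lid hinge: 0 rad = shut, 1.85 = leaning back on its stop, a little past upright. The lid (170 by 280 mm, 10 mm thick, 0.3 kg) falls shut by its own weight if released before upright, and falls back on its stop beyond it.
- lid_handle (a point): Middle of the straight round bar of the lid's handle, 10 mm thick, 110 mm long, parallel to the hinge (y), 42 mm out from the lid's front edge and 89 mm above the bench when shut; 212 mm from the hinge. Axes turn with the lid.
- lid_hinge (a point): Middle of the lid's hinge axis, 84 mm above the bench; the axis is this y (same as the case's y).
- tube: Loose aluminium brush tube lying on the bench, 24 mm diameter, 200 mm long, about 0.1 kg, with a square black cap 34 mm across and 16 mm long on each end, so that it does not roll. Origin: middle of its underside as it lies at the start; x along the tube.
- tube_mid (a point): Middle of the tube, on its axis (17 mm above the bench at the start); x along the tube.
- tin: Bystander: paint tin, 80 mm diameter, 100 mm high. Origin: centre of its underside.
- pot: Bystander: white paint pot with a lid, 70 mm diameter, 85 mm high. Origin: centre of its underside.
- mug: Bystander: mug, 80 mm diameter, 90 mm high. Origin: centre of its underside.
Not all that is in view belongs to the job. Of the things like the tube, leave any that is blue, pink or yellow; of the rest the larger one is meant.

How it is judged:
By the outcome, as a careful person would: the job done as asked, in the order asked, and still so for the second after the job is handed in, with the robot touching nothing.
It also fails if it takes over 62 s, if anything falls off the work surface, if the arm or the gripper's body presses on something with over 40 N, if the wrist force passes 120 N, or if a joint passes its speed limit or range.

## Working session

There is one attempt and no reset: what is moved stays moved. The work goes in short steps, Python scripts to look and compute and a shell command to move; the robot and the scene stay as the last step left them, time stands still between calls to the robot, and variables do not carry over. Pictures are saved under pics/ and viewed, at most 10 in all, crops included, and the job is handed in when it is done.

```bash
ls; mkdir -p pics
python3 - <<'E'
from rig import *
import cv2,json
for n in("scene","top"):
    c=capture(n); cv2.imwrite(f"pics/{n}0.png",c["image"][:,:,::-1])
    print(n,c["fx"],c["cx"],c["cy"],c["rvec"],c["tvec"])
s=sense();print(s)
E
```

```text
pics
scene 397.6102676598662 275.8102432657487 205.2550573192398 [ 2.51537084  0.6270272  -0.20144125] [-374.5555817  -182.06594601 1421.88763215]
top 390.8155061258148 283.6899069010469 209.90470925645513 [ 2.118598   -2.15944626  0.16803153] [ -43.4974453   494.99576997 1041.74228377]
{'time_s': 0.1, 'joints': array([ 9.94559697e-01,  3.13385262e-01,  1.49836605e+00,  6.95697855e-06,
        1.33100286e+00, -2.23424185e-01]), 'dq': array([-7.39153602e-05, -1.64972339e-03, -3.24990453e-03,  3.86405439e-04,
       -1.12809910e-03, -1.52177287e-03]), 'tau': array([ 1.92668282e-03, -4.12898540e+01, -2.60137761e+01, -2.47575827e-04,
        3.10286596e-03, -1.57369891e-05]), 'eef_pos': array([181.28216219, 492.42831398, 203.59496021]), 'ee_rot': array([-2.29179818e-04,  1.75493495e-01,  9.84480419e-01, -5.33638461e-04]), 'force': array([-0.65785185, -0.14446017,  0.97193456]), 'wrist_torque': array([-0.0173669 ,  0.03414979,  0.01116491]), 'grip_force': 0.0, 'grip_width': 0.9985356744733}
```

View pics/scene0.png

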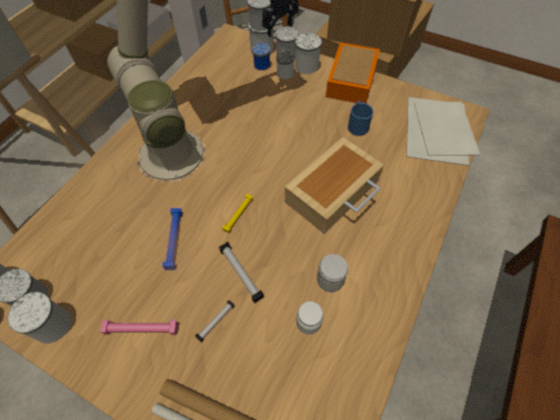

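View pics/top0.png

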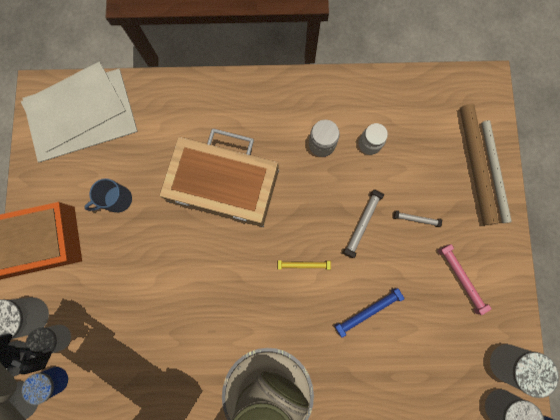

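Candidates for the tube, scene/top pixels: blue (173,238)/(369,312), yellow (238,213)/(304,265), pink (139,327)/(465,280), large metal with black caps (240,272)/(364,223), small metal (215,320)/(417,219). I choose the large metal one at top (364,223). The case handle is on the side away from the robot (top 230,135). Next is a close crop.

```bash
cat > h.py <<'E'
from rig import *
import cv2,numpy as np
def ray(c,uv):
    R=cv2.Rodrigues(np.array(c["rvec"]))[0];t=np.array(c["tvec"])
    K=np.array([[c["fx"],0,c["cx"]],[0,c["fy"],c["cy"]],[0,0,1]])
    return -R.T@t, R.T@np.linalg.solve(K,[uv[0],uv[1],1])
def onz(c,uv,z):
    o,d=ray(c,uv);return o+d*(z-o[2])/d[2]
def tri(c1,u1,c2,u2):
    P=[]
    for c in(c1,c2):
        K=np.array([[c["fx"],0,c["cx"]],[0,c["fy"],c["cy"]],[0,0,1]])
        P.append(K@np.c_[cv2.Rodrigues(np.array(c["rvec"]))[0],np.array(c["tvec"])])
    X=cv2.triangulatePoints(P[0],P[1],np.float64(u1),np.float64(u2)).ravel();return X[:3]/X[3]
def proj(c,X):
    K=np.array([[c["fx"],0,c["cx"]],[0,c["fy"],c["cy"]],[0,0,1]])
    return cv2.projectPoints(np.float64(X).reshape(-1,3),np.array(c["rvec"]),np.array(c["tvec"]),K,None)[0].reshape(-1,2)
E
python3 - <<'E'
from h import *
t=cv2.imread("pics/top0.png"); s=cv2.imread("pics/scene0.png")
a=cv2.resize(t[120:270,150:400],(750,450),interpolation=cv2.INTER_CUBIC)
cv2.imwrite("pics/crop1.png",a)
T=capture("top");S=capture("scene")
hsv=cv2.cvtColor(t,cv2.COLOR_BGR2HSV)
# dark caps near tube
for nm,im,c,(x0,y0,x1,y1) in(("top",t,T,(335,180,395,262)),("scene",s,S,(205,235,275,308))):
    m=(im.max(2)<60).astype(np.uint8)[y0:y1,x0:x1]
    n,l,st,ce=cv2.connectedComponentsWithStats(m)
    for i in range(1,n):
        if st[i,4]>15:
            uv=ce[i]+[x0,y0];print(nm,uv,st[i,4],onz(c,uv,17).round(1))
# lid/case light wood quad
print("gray of lid",hsv[150,200],hsv[180,220],hsv[180,100])
for nm,uv in dict(tin=(325,134),pot=(375,134),mug=(105,194)).items():print(nm,onz(T,uv,90).round())
print("handle approx",onz(T,(230,133),89).round(),"base",proj(T,[0,0,0]))
E
```

```text
top [376.2173913  193.58695652] 46 [ 539.4 -316.5   17. ]
top [346.57142857 253.42857143] 28 [ 372.1 -224.9   17. ]
scene [224.05263158 246.63157895] 38 [ 370.1 -228.2   17. ]
scene [257.32394366 296.28169014] 71 [ 536.1 -315.9   17. ]
gray of lid [ 17 109 203] [ 12 156 142] [107  59  86]
tin [ 693. -169.   90.]
pot [ 690. -305.   90.]
mug [538. 420.  90.]
handle approx [701.  89.  89.] base [[267.37159443 395.60517028]]
```

View pics/crop1.png

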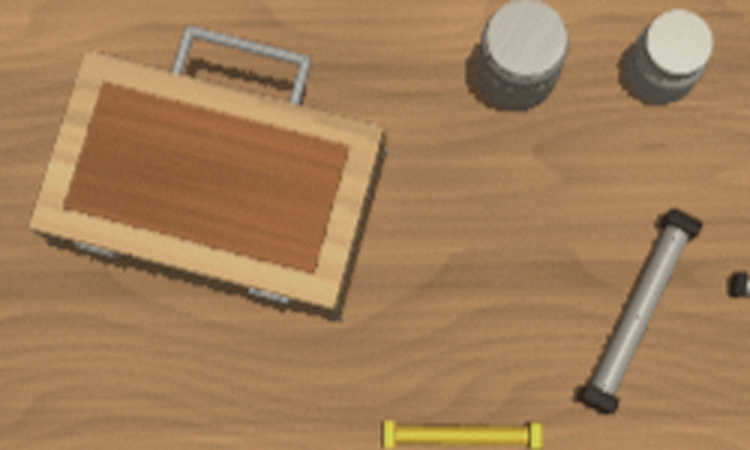

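The crop confirms the large metal tube with square black caps, crop caps at (680,222) and (598,398). The lid corners are at crop (90,52), (384,130), (335,306), (32,229), and the bar runs from (190,30) to (310,60). Next I work out the case frame.

Run:
```python
from h import *
T=capture("top");S=capture("scene")
t=T["image"][:,:,::-1].copy();s=S["image"][:,:,::-1].copy()
f=lambda p:(np.array(p)+.5)/3-.5+[150,120]
C=[onz(T,f(p),94) for p in((90,52),(384,130),(335,306),(32,229))]
print(np.round(C,1)); print([round(float(np.linalg.norm(C[i]-C[i-1])),1) for i in range(4)])
ctr=np.mean(C,0);print("lid centre",ctr.round(1))
y=(C[0]+C[3]-C[1]-C[2]);x=(C[2]+C[3]-C[0]-C[1])
print("yaw x",np.degrees(np.arctan2(x[1],x[0])),"yaw y-90",np.degrees(np.arctan2(y[1],y[0]))-90)
hb=[onz(T,f(p),89) for p in((187,31),(308,60))];print("bar",np.round(hb,1),np.mean(hb,0).round(1))
# inner brown panel by mask, both views
for nm,im,c,b in(("top",t,T,(150,120,290,230)),("scene",s,S,(280,135,385,230))):
    h=cv2.cvtColor(im,cv2.COLOR_BGR2HSV)[b[1]:b[3],b[0]:b[2]]
    m=((h[...,0]<14)&(h[...,1]>140)&(h[...,2]>90)).astype(np.uint8)
    m=cv2.morphologyEx(m,cv2.MORPH_OPEN,np.ones((5,5)))
    k=max(cv2.findContours(m,0,2)[0],key=cv2.contourArea)
    q=cv2.boxPoints(cv2.minAreaRect(k)) if nm=="top" else cv2.approxPolyDP(k,6,True)[:,0]
    P=np.array([onz(c,p+np.array(b[:2]),94) for p in q]);M=cv2.moments(k)
    cc=np.array([M["m10"],M["m01"]])/M["m00"]+b[:2]
    print(nm,P.round(1)[:,:2].tolist(),"centroid",onz(c,cc,94).round(1))
```

```text
[[690.4 224.6  94. ]
 [612.6 -39.2  94. ]
 [455.4   6.   94. ]
 [528.8 272.   94. ]]
[168.4, 275.0, 163.6, 275.8]
lid centre [571.8 115.9  94. ]
yaw x 163.806892022174 yaw y-90 -15.92505879849655
bar [[710.4 138.3  89. ]
 [680.7  28.5  89. ]] [695.5  83.4  89. ]
top [[547.1, 241.4], [662.1, 214.8], [597.7, -6.9], [484.9, 23.2]] centroid [572.9 115.9  94. ]Traceback (most recent call last):
  File "<stdin>", line 16, in <module>
ValueError: max() iterable argument is empty
```

```bash
python3 -m handwheel '[[[50,-40,-3,0,0,-8.6,-0.15],[50,-40,-3,0,0,-8.6,-0.15],[50,-40,-3,0,0,-8.6,-0.15],[50,-40,-3,0,0,-8.6,-0.15],[50,-40,-3,0,0,-8.6,-0.15],[50,-40,-3,0,0,-8.6,-0.15],[50,-40,-3,0,0,-8.6,-0.15],[50,-40,-3,0,0,-8.6,-0.15]]]' 30
```

```text
time_s: 1.3
eef_pos: [572.8, 179.1, 180.6]
ee_rot: [-0.0, 0.703, 0.711, 0.0]
force: [0.5, 1.2, 0.2]
grip_width: 0.425
grip_force: 0.0
```

```bash
python3 -m handwheel '[[[40,-32,0,0,0,-8.2,-0.15],[40,-32,0,0,0,-8.2,-0.15],[42,-33,0,0,0,0,-0.15],[0,0,0,0,0,0,-0.15]]]'
python3 - <<'E'
from h import *
c=capture("scene");cv2.imwrite("pics/s1.png",c["image"][:,:,::-1])
a=cv2.resize(c["image"][100:250,250:450,::-1],(800,600),interpolation=cv2.INTER_CUBIC);cv2.imwrite("pics/s1c.png",a)
print(sense()["eef_pos"],sense()["ee_rot"])
E
```

```text
time_s: 1.8
eef_pos: [694.9, 80.7, 178.7]
ee_rot: [-0.0, 0.797, 0.604, -0.001]
force: [0.7, -0.1, -0.6]
grip_width: 0.423
grip_force: 0.0
[693.79638977  82.55023461 179.32635357] [-5.64657495e-04  7.96075325e-01  6.05197016e-01 -5.74137750e-04]
```

View pics/s1c.png

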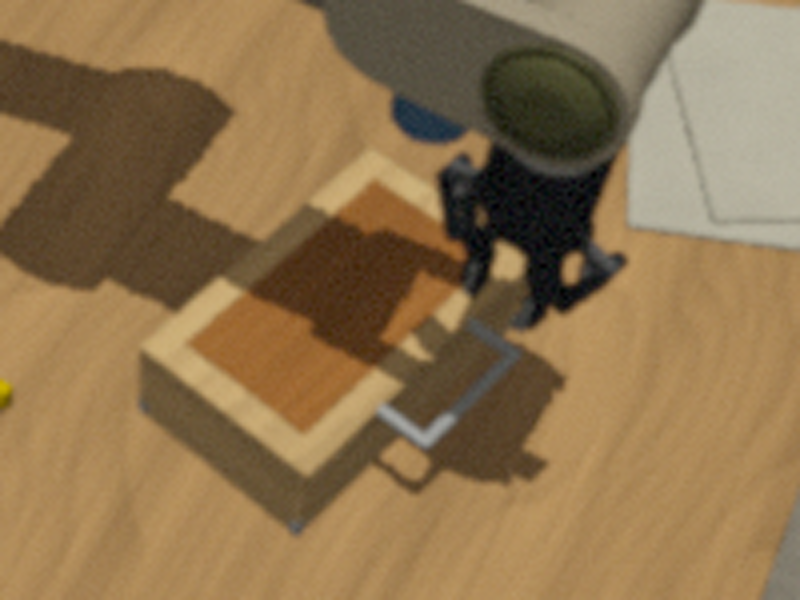

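The crop shows the open fingers at (472,280) and (527,315), standing above the bar, whose ends are at (428,440) and (515,355). I check the bar against the scene ray.

```bash
python3 - <<'E'
from h import *
c=capture("scene")
P=[onz(c,[250+(u+.5)/4-.5,100+(v+.5)/4-.5],89) for u,v in((428,440),(515,355))]
print(np.round(P,1),np.mean(P,0))
E
python3 -m handwheel '[[[0,0,-40,0,0,0,-0.15],[0,0,-40,0,0,0,-0.15],[0,0,-20,0,0,0,-0.15],[0,0,0,0,0,0,-0.15],[0,0,0,0,0,0,-1],[0,0,0,0,0,0,-1],[0,0,0,0,0,0,-1]]]' 30
```

```text
[[681.4  34.   89. ]
 [711.4 136.4  89. ]] [696.41623897  85.19403944  89.        ]
time_s: 2.78
eef_pos: [693.7, 83.7, 81.5]
ee_rot: [0.0, 0.796, 0.606, 0.0]
force: [0.7, -0.2, 0.5]
grip_width: -0.001
grip_force: 0.0
```

Run:
```python
from h import *
c=capture("scene");d=capture("top")
a=cv2.resize(c["image"][120:230,310:420,::-1],(600,600),interpolation=cv2.INTER_CUBIC)
cv2.imwrite("pics/s2c.png",a)
print(proj(c,[694,82,89]),proj(c,[694,83.5,73.5]))
print(sense()["eef_pos"],sense()["grip_width"],sense()["grip_force"])
```

```text
[[366.53948855 199.29765591]] [[365.81668889 201.7013351 ]]
[693.51989374  83.64452989  81.06757168] 0.0013556593569648751 0.0
```

View pics/s2c.png

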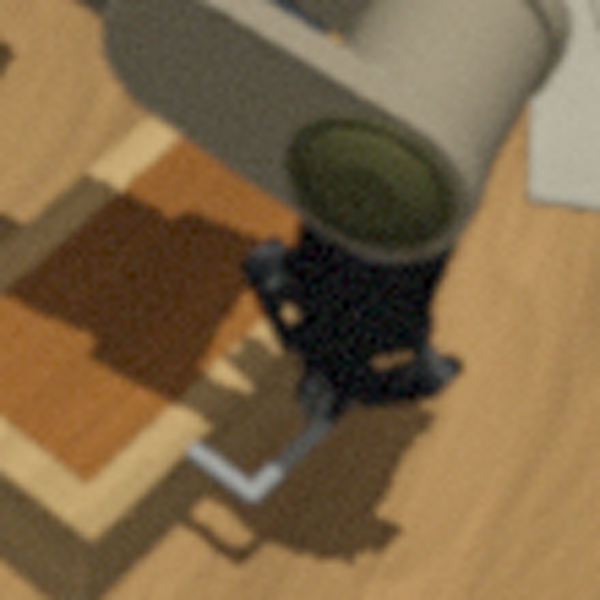

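Run:
```python
from h import *
c=capture("scene")
im=c["image"][175:220,340:400,::-1]
a=cv2.resize(im,(800,600),interpolation=cv2.INTER_CUBIC)
a=(255*(a/255.)**.5).astype(np.uint8)
cv2.imwrite("pics/s3c.png",a)
R=cv2.Rodrigues(np.array(c["rvec"]))[0];print("cam",-R.T@np.array(c["tvec"]))
s=sense();print(s["eef_pos"],s["force"],s["grip_width"],s["joints"])
```

```text
cam [ 776.13632643 -618.71518021 1100.00375432]
[693.48718628  83.6251412   80.95092949] [-0.36970443  0.12710571  0.70441525] 0.001128089679992716 [-4.72526254e-02  8.02646647e-01  1.03596783e+00 -4.14969145e-05
  1.30262974e+00  2.21799560e-01]
```

View pics/s3c.png

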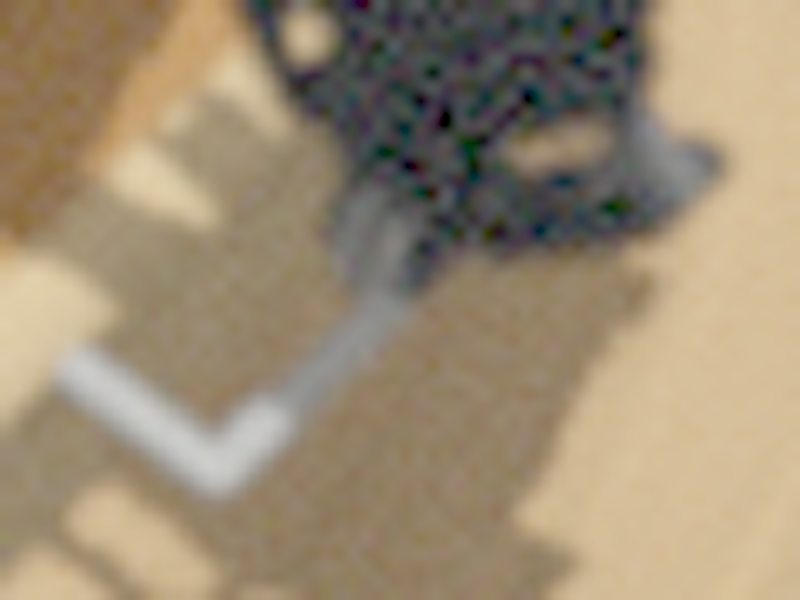

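The zoom shows shut fingers near zoom (375,260) and the bar continuing to (400,300). They missed the bar, or are above it. A difference picture between two openings will show where the fingertips really are.

```bash
python3 - <<'E'
from h import *
c=capture("scene");cv2.imwrite("pics/shut.png",c["image"][:,:,::-1])
for z in(73,90,107,130): print(z,proj(c,[693.5,83.6,z]).round(1))
print("earlier",[(z,proj(c,[693.8,82.5,z]).round(1).tolist()) for z in(171,190,210,230)])
E
python3 -m handwheel '[[[0,0,0,0,0,0,-0.15],[0,0,0,0,0,0,-0.15],[0,0,0,0,0,0,-0.15]]]'
python3 - <<'E'
from h import *
c=capture("scene");o=c["image"][:,:,::-1].copy();s=cv2.imread("pics/shut.png")
cr=lambda i:cv2.resize(i[165:215,345:395],(400,400),interpolation=cv2.INTER_CUBIC)
g=lambda a:(255*(a/255.)**.5).astype(np.uint8)
d=cv2.absdiff(o,s)
cv2.imwrite("pics/dif.png",np.hstack([g(cr(o)),np.clip(cr(d).astype(int)*3,0,255).astype(np.uint8)]))
E
```

```text
73 [[365.6 201.7]]
90 [[366.6 198.7]]
107 [[367.7 195.5]]
130 [[369.1 191.2]]
earlier [(171, [[371.7, 183.4]]), (190, [[372.9, 179.5]]), (210, [[374.3, 175.3]]), (230, [[375.8, 170.9]])]
time_s: 3.35
eef_pos: [693.4, 83.7, 80.7]
ee_rot: [-0.0, 0.796, 0.606, -0.0]
force: [0.1, 0.0, 0.4]
grip_width: 0.428
grip_force: 0.0
```

View pics/dif.png

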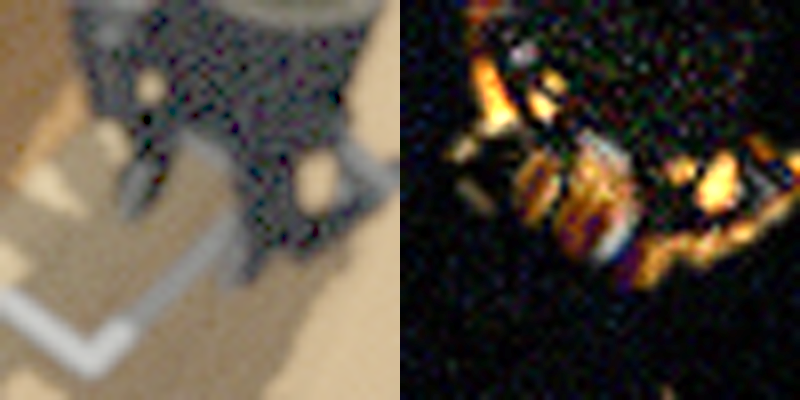

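With the fingers open, the tips are at px (361,191) and (375,201), straddling the bar, but about 30 mm higher than nominal. They closed above the bar. The body still has room, so I go lower and close again.

```bash
python3 -m handwheel '[[[0,0,-12,0,0,0,-0.15],[0,0,-12,0,0,0,-0.15],[0,0,0,0,0,0,-0.15],[0,0,0,0,0,0,-1],[0,0,0,0,0,0,-1],[0,0,0,0,0,0,-1]]]' 30
```

```text
time_s: 4.15
eef_pos: [695.0, 83.3, 57.8]
ee_rot: [0.002, 0.796, 0.606, 0.002]
force: [6.4, -1.0, -0.8]
grip_width: 0.097
grip_force: 30.7
```

Gripped: the width is 8 mm and the grip 31 N. I regrip a little deeper. I then plan to lead the bar round its arc with the tool kept pointing down, so the bar pivots in the pads.

```bash
python3 -m handwheel '[[[0,0,0,0,0,0,-0.15],[0,0,0,0,0,0,-0.15],[1,0,-8,0,0,0,-0.15],[0,0,0,0,0,0,-1],[0,0,0,0,0,0,-1],[0,0,0,0,0,0,-1]]]' 30
python3 - <<'E'
import numpy as np
th=np.radians(np.r_[0:105:7]+1.35) if 0 else np.radians(np.arange(0,106,7)+1.35)
u=212*np.cos(th);z=212*np.sin(th)
for a,b in zip(np.diff(u),np.diff(z)):print([round(a*.961,1),round(-a*.276,1),round(b,1)])
E
```

```text
time_s: 4.9
eef_pos: [695.0, 83.5, 48.9]
ee_rot: [0.001, 0.796, 0.606, 0.001]
force: [5.0, -0.6, -1.3]
grip_width: 0.101
grip_force: 29.8
[np.float64(-2.1), np.float64(0.6), np.float64(25.8)]
[np.float64(-5.1), np.float64(1.5), np.float64(25.3)]
[np.float64(-8.0), np.float64(2.3), np.float64(24.5)]
[np.float64(-10.8), np.float64(3.1), np.float64(23.3)]
[np.float64(-13.5), np.float64(3.9), np.float64(21.7)]
[np.float64(-15.9), np.float64(4.6), np.float64(19.9)]
[np.float64(-18.1), np.float64(5.2), np.float64(17.7)]
[np.float64(-20.1), np.float64(5.8), np.float64(15.3)]
[np.float64(-21.7), np.float64(6.2), np.float64(12.6)]
[np.float64(-23.0), np.float64(6.6), np.float64(9.8)]
[np.float64(-24.0), np.float64(6.9), np.float64(6.8)]
[np.float64(-24.6), np.float64(7.1), np.float64(3.7)]
[np.float64(-24.9), np.float64(7.1), np.float64(0.5)]
[np.float64(-24.7), np.float64(7.1), np.float64(-2.6)]
[np.float64(-24.3), np.float64(7.0), np.float64(-5.8)]
```

```bash
python3 -m handwheel '[[[-2.1,0.6,25.8,0,0,0,-1],[-5.1,1.5,25.3,0,0,0,-1],[-8,2.3,24.5,0,0,0,-1],[-10.8,3.1,23.3,0,0,0,-1],[-13.5,3.9,21.7,0,0,0,-1],[0,0,0,0,0,0,-1]]]'
```

```text
time_s: 5.65
eef_pos: [655.4, 94.9, 171.6]
ee_rot: [0.002, 0.796, 0.606, 0.001]
force: [7.3, -2.3, 2.7]
grip_width: 0.099
grip_force: 31.1
```

```bash
python3 -m handwheel '[[[-15.9,4.6,19.9,0,0,0,-1],[-18.1,5.2,17.7,0,0,0,-1],[-20.1,5.8,15.3,0,0,0,-1],[-21.7,6.2,12.6,0,0,0,-1],[-23,6.6,9.8,0,0,0,-1],[-24,6.9,6.8,0,0,0,-1],[0,0,0,0,0,0,-1]]]'
```

```text
time_s: 6.52
eef_pos: [532.0, 130.5, 252.6]
ee_rot: [0.001, 0.795, 0.606, 0.001]
force: [1.0, -2.3, 8.9]
grip_width: 0.098
grip_force: 32.4
```

```bash
python3 -m handwheel '[[[-24.6,7.1,3.7,0,0,0,-1],[-24.9,7.1,0.5,0,0,0,-1],[-24.7,7.1,-2.6,0,0,0,-1],[-24.3,7,-5.8,0,0,0,-1],[0,0,0,0,0,0,-1]]]'
```

```text
time_s: 7.15
eef_pos: [432.8, 159.0, 246.7]
ee_rot: [-0.001, 0.795, 0.606, -0.001]
force: [-1.2, -1.3, 2.1]
grip_width: 0.104
grip_force: 32.7
```

```bash
python3 -m handwheel '[[[0,0,0,0,0,0,0],[0,0,0,0,0,0,0],[0,0,0,0,0,0,0],[0,0,30,0,0,0,0],[0,0,40,0,0,0,0],[0,-40,0,0,0,0,0],[0,-60,0,0,0,0,0],[0,-60,0,0,0,0,0]]]'
python3 -m handwheel '[[[0,-60,0,0,0,10,0],[0,-60,0,0,0,10,0],[0,-40,0,0,0,10,0],[0,-40,0,0,0,10,0],[0,-30,-30,0,0,10,0],[0,-20,-30,0,0,10,0],[0,0,-20,0,0,10,0],[0,0,0,0,0,8,0]]]'
python3 - <<'E'
from h import *
for n in("scene","top"):
    c=capture(n); cv2.imwrite(f"pics/{n}5.png",c["image"][:,:,::-1])
a=cv2.imread("pics/scene5.png");b=cv2.imread("pics/top5.png")
g=lambda a:(255*(a/255.)**.7).astype(np.uint8)
cv2.imwrite("pics/both5.png",g(np.hstack([cv2.resize(a[70:270,190:390],(400,400),interpolation=2),cv2.resize(b[110:270,150:310],(400,400),interpolation=2)])))
print(sense()["eef_pos"],sense()["ee_rot"])
E
```

```text
time_s: 8.15
eef_pos: [433.5, -3.0, 317.2]
ee_rot: [0.0, 0.795, 0.606, 0.0]
force: [0.4, -0.1, -0.3]
grip_width: 0.501
grip_force: 0.0
time_s: 9.15
eef_pos: [433.8, -239.5, 235.5]
ee_rot: [-0.001, 0.251, 0.968, 0.001]
force: [0.1, -0.4, 0.8]
grip_width: 0.498
grip_force: 0.0
[ 434.35557326 -239.71163665  236.91386519] [-2.63691634e-04  2.53269396e-01  9.67395740e-01  1.58234902e-04]
```

View pics/both5.png

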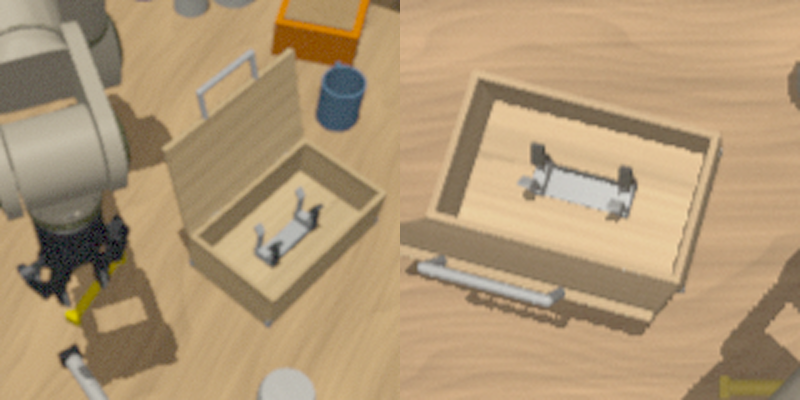

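Views: the lid is open and leaning back. The clip is in the box, with dark jaw arms at top px about (205,173) and (240,182) and prongs on the hinge side. The gripper tips are near scene px (224,221) and (246,209). Next I measure the box, the clip and the tip bias.

Run:
```python
from h import *
T=capture("top");S=capture("scene")
f=lambda p:(np.array([p[0]-400,p[1]])+.5)/2.5-.5+[150,110]
C=[onz(T,f(p),84) for p in((475,74),(722,132),(687,290),(430,218))];print("rim",np.round(C,1),np.mean(C,0))
A=cv2.cvtColor(T["image"],cv2.COLOR_RGB2HSV);b=(190,155,260,205)
g=A[b[1]:b[3],b[0]:b[2]]
m=((g[...,2]<75)&(g[...,1]<110)).astype(np.uint8)
n,l,st,ce=cv2.connectedComponentsWithStats(m)
E=[]
for i in range(1,n):
    if st[i,4]>6:
        uv=ce[i]+b[:2];E.append(onz(T,uv,60));print("dark",uv,st[i],E[-1].round(1))
m=((g[...,2]>100)&(g[...,1]<60)).astype(np.uint8)
n,l,st,ce=cv2.connectedComponentsWithStats(m)
for i in range(1,n):
    if st[i,4]>6:
        uv=ce[i]+b[:2];print("grey",uv,st[i],onz(T,uv,27).round(1))
c0=np.array([571.9,116.]);x=np.array([-.961,.276]);y=np.array([-.276,-.961])
for nm,p,z in(("lip",(-23,50),74),("lip",(-23,-50),74),("nose",(-9,50),54),("nose",(-9,-50),54),("prong",(13,50),80),("prong",(13,-50),80),("seat",(0,0),28)):
    print(nm,proj(T,[*(c0+x*p[0]+y*p[1]),z]).round(1))
print("tip z candidates",[(z,proj(S,[434.3,-239.7,z]).round(1).tolist()) for z in(228,245,260,275)])
```

```text
rim [[687.4 227.1  84. ]
 [616.8 -41.3  84. ]
 [445.8  -1.6  84. ]
 [528.3 271.4  84. ]] [569.58286518 113.89706405  84.        ]
dark [205.43181818 171.97727273] [13 13  7  9 44] [600.7 160.6  60. ]
dark [240.075 181.225] [46 22  9  9 40] [572.7  65.2  60. ]
grey [221.78537736 185.54716981] [  7  21  47  19 424] [569.  120.6  27. ]
lip [[240.8 177.3]]
lip [[205.5 168.1]]
nose [[240.2 183.8]]
nose [[205.5 174.7]]
prong [[236.9 189.4]]
prong [[201.2 180.1]]
seat [[223.4 184.4]]
tip z candidates [(228, [[232.7, 223.8]]), (245, [[232.0, 220.4]]), (260, [[231.3, 217.3]]), (275, [[230.6, 214.2]])]
```

```bash
python3 -m handwheel '[[[20,-31.5,0,0,0,1,0.2],[0,0,-55,0,0,0,0.2],[0,0,-55,0,0,0,0.2],[0,0,-50,0,0,0,0.2],[0,0,-30,0,0,0,0.2],[0,0,0,0,0,0,0.2]]]'
python3 - <<'E'
from h import *
c=capture("scene");im=c["image"][200:320,190:310,::-1]
cv2.imwrite("pics/t6.png",(255*(cv2.resize(im,(600,600),interpolation=2)/255.)**.7).astype(np.uint8))
print(sense()["eef_pos"])
E
```

```text
time_s: 10.1
eef_pos: [453.6, -270.3, 45.9]
ee_rot: [-0.002, 0.246, 0.969, 0.001]
force: [-0.1, 0.3, 0.3]
grip_width: 0.598
grip_force: 0.0
[ 454.50245923 -271.12113779   47.5584317 ]
```

View pics/t6.png

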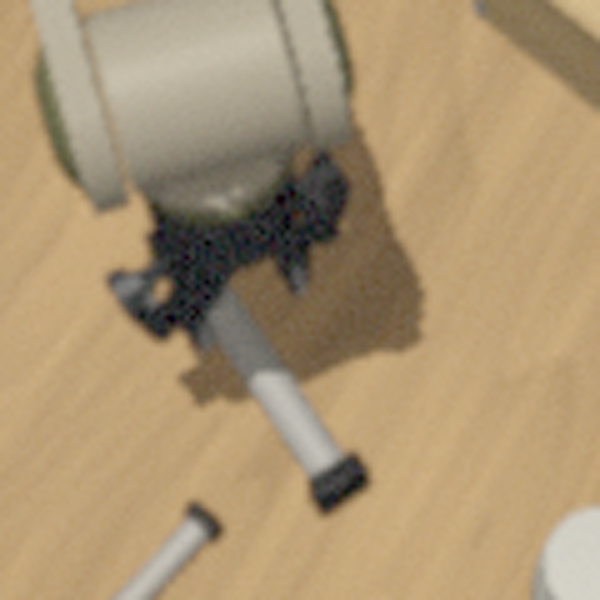

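The picture shows the tips at (205,345) and (298,290), straddling the tube axis. I descend while watching the force.

```bash
python3 -m handwheel '[[[0,0,-20,0,0,0,0.2],[0,0,-14,0,0,0,0.2],[0,0,0,0,0,0,0.2]]]'
python3 -m handwheel '[[[0,0,-6,0,0,0,0.2],[0,0,-4,0,0,0,0.2],[0,0,0,0,0,0,0.2]]]'
```

```text
time_s: 10.52
eef_pos: [454.4, -271.0, 13.4]
ee_rot: [-0.0, 0.245, 0.969, 0.0]
force: [-0.8, -0.8, -0.2]
grip_width: 0.6
grip_force: 0.0
time_s: 10.9
eef_pos: [454.3, -271.0, 3.1]
ee_rot: [-0.0, 0.245, 0.969, 0.0]
force: [-0.1, 0.9, 0.8]
grip_width: 0.596
grip_force: 0.0
```

```bash
python3 -m handwheel '[[[0,0,-5,0,0,0,-0.2],[0,0,-5,0,0,0,-0.2],[0,0,0,0,0,0,-0.2]]]'
python3 -m handwheel '[[[0,0,-4,0,0,0,-0.2],[0,0,0,0,0,0,-0.2]]]'
```

```text
time_s: 11.28
eef_pos: [454.1, -270.8, -7.3]
ee_rot: [-0.0, 0.245, 0.969, 0.0]
force: [0.3, 0.6, 0.2]
grip_width: 0.401
grip_force: 0.0
time_s: 11.52
eef_pos: [454.2, -270.9, -11.1]
ee_rot: [-0.0, 0.245, 0.969, 0.0]
force: [-0.3, -0.1, 0.3]
grip_width: 0.399
grip_force: 0.0
```

```bash
python3 -m handwheel '[[[0,0,-4,0,0,0,-0.2],[0,0,0,0,0,0,-0.2]]]'
python3 -m handwheel '[[[0,0,-3,0,0,0,-0.2],[0,0,0,0,0,0,-0.2]]]'
python3 -m handwheel '[[[0,0,-2,0,0,0,-0.2],[0,0,0,0,0,0,-0.2]]]'
```

```text
time_s: 11.78
eef_pos: [454.2, -270.9, -15.1]
ee_rot: [-0.0, 0.245, 0.97, 0.0]
force: [0.5, 0.4, -0.0]
grip_width: 0.403
grip_force: 0.0
time_s: 12.02
eef_pos: [454.2, -270.9, -18.0]
ee_rot: [-0.0, 0.245, 0.97, 0.0]
force: [-0.3, -1.1, -0.4]
grip_width: 0.398
grip_force: 0.0
time_s: 12.28
eef_pos: [454.3, -271.0, -19.9]
ee_rot: [-0.0, 0.245, 0.969, 0.0]
force: [0.7, -0.1, -0.8]
grip_width: 0.401
grip_force: 0.0
```

```bash
python3 -m handwheel '[[[0,0,0,0,0,0,-1],[0,0,0,0,0,0,-1],[0,0,0,0,0,0,-1]]]' 80
python3 -m handwheel '[[[0,0,30,0,0,0,-1],[0,0,40,0,0,0,-1],[0,0,50,0,0,0,-1],[0,0,50,0,0,0,-1],[0,0,0,0,0,0,-1]]]' 80
```

```text
time_s: 12.65
eef_pos: [454.4, -271.1, -19.4]
ee_rot: [0.0, 0.245, 0.97, -0.0]
force: [-1.6, 0.9, 5.6]
grip_width: 0.25
grip_force: 78.3
time_s: 13.28
eef_pos: [455.6, -272.1, 153.5]
ee_rot: [0.003, 0.245, 0.969, -0.002]
force: [-0.1, -0.3, -1.9]
grip_width: 0.25
grip_force: 78.5
```

The tube is gripped at its diameter. I carry it over the clip, turning by -77.6°.

```bash
python3 -m handwheel '[[[35,35,0,0,0,-9.7,-1],[35,35,0,0,0,-9.7,-1],[35,35,0,0,0,-9.7,-1],[35,35,0,0,0,-9.7,-1],[-6,55,0,0,0,-9.7,-1],[-6,55,0,0,0,-9.7,-1],[-6,55,0,0,0,-9.7,-1],[-6,55,0,0,0,-9.7,-1]]]'
python3 -m handwheel '[[[0,14,-10,0,0,0,-1],[0,14,-10,0,0,0,-1],[0,0,-10,0,0,0,-1],[0,0,-10,0,0,0,-1],[0,0,0,0,0,0,-1]]]'
python3 - <<'E'
from h import *
S=capture("scene");T=capture("top");cv2.imwrite("pics/s7.png",S["image"][:,:,::-1]);cv2.imwrite("pics/t7.png",T["image"][:,:,::-1])
s=sense();print(s["eef_pos"],s["ee_rot"],s["joints"].round(3),s["tau"].round(2))
p=s["eef_pos"];y=np.array([-.276,-.961])
for k in(-92,0,92):print(k,proj(S,[*(p[:2]+y*k),p[2]+36.5]).round(1),proj(T,[*(p[:2]+y*k),p[2]+36.5]).round(1))
for nm,im in(("S",S["image"]),("T",T["image"])):
    m=(im.max(2)<55).astype(np.uint8);n,l,st,ce=cv2.connectedComponentsWithStats(m)
    for i in range(1,n):
        if 15<st[i,4]<400 and 170<ce[i][0]<400 and 90<ce[i][1]<250:print(nm,ce[i].round(1),st[i])
# j5 axis height from cap seen at two heights (shift 98 mm)
c=dict(S);R=cv2.Rodrigues(np.array(S["rvec"]))[0];d=dict(S);d["tvec"]=np.array(S["tvec"])+R@[0,0,-98.]
print("cap",tri(S,(387.3,126),d,(378.2,153)),"at TCP z 179")
E
```

```text
time_s: 14.28
eef_pos: [569.3, 90.8, 148.5]
ee_rot: [-0.001, 0.8, 0.6, -0.001]
force: [0.6, -0.4, -0.8]
grip_width: 0.25
grip_force: 78.8
time_s: 14.9
eef_pos: [570.1, 116.1, 109.2]
ee_rot: [-0.001, 0.799, 0.602, -0.001]
force: [0.4, 0.4, -1.6]
grip_width: 0.254
grip_force: 78.8
[570.57981284 116.43351737 110.36653982] [8.48270453e-05 7.98720120e-01 6.01702710e-01 1.05132825e-04] [ 0.     0.522  1.444 -0.     1.175  0.28 ] [-8.000e-02 -4.897e+01 -2.433e+01 -1.000e-02 -1.000e-02 -1.000e-02]
-92 [[354.7 147.5]] [[181.1 165.4]]
0 [[335.7 164.5]] [[215.9 174.5]]
92 [[315.6 182.4]] [[251.  183.7]]
S [345.2 180.5] [334 172  17  23  61]
S [315.4 182.7] [310 176  11  14  90]
S [326.8 196.4] [324 192   6  11  36]
T [228.2 151.6] [225 141   6  22  38]
T [251.5 184.4] [248 177   9  15  62]
T [394.6 215.2] [393 212   5   7  16]
cap [687.8966389   69.99181669 413.24308387] at TCP z 179
```

Held caps match the prediction within a pixel: scene (315.4,182.7) against (315.6,182.4). The tube is therefore where I expect it, with its axis 36.5 mm above the TCP reading. I use the last look to check the room between the forearm and the open lid.

Run:
```python
import cv2,numpy as np
a=cv2.imread("pics/s7.png");b=cv2.imread("pics/t7.png")
g=lambda a:(255*(a/255.)**.7).astype(np.uint8)
cv2.imwrite("pics/v7.png",g(np.hstack([cv2.resize(a[0:300,150:350][40:240,:],(400,400),interpolation=2),cv2.resize(b[120:320,130:330],(400,400),interpolation=2)])))
```

```text
(no output)
```

View pics/v7.png

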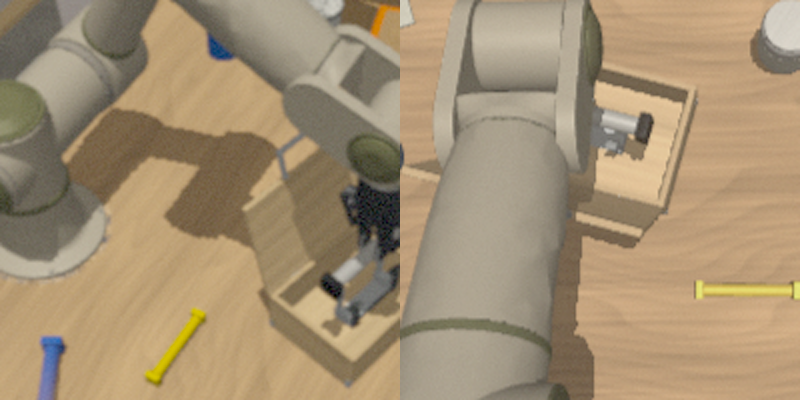

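The view shows the forearm running over the open lid. The bar's near end is at left crop (283,152), and the wrist cap at left crop (375,155) and right crop (590,47). I triangulate the cap to see how low the forearm gets.

Run:
```python
from h import *
from scipy.optimize import fsolve
S=capture("scene");T=capture("top")
fs=lambda u,v:((u+.5)/2-.5+150,(v+.5)/2-.5+40)
ft=lambda u,v:((u-400+.5)/2-.5+130,(v+.5)/2-.5+120)
X=tri(S,fs(375,155),T,ft(590,47));print("cap",X)
for p in((fs(375,155),S),(ft(590,47),T)):print(p[0],proj(p[1],X).round(1))
# bar near end from both
print("bar S ray at z=288",onz(S,fs(283,152),288).round(0),"expected 419,104")
# cylinder edges of forearm in top (x~434) at z~400
for u in(418,566):print("edge",onz(T,ft(u,215),400).round(0))
d=X[2]-110
for z in(110,60,32,4):
    q2,s=fsolve(lambda q:[-10+437*np.sin(q[0])+400*np.sin(q[1])-570,-117+437*np.cos(q[0])+400*np.cos(q[1])-z],[.6,2.])
    sl=s-np.pi/2
    ax=z+d+137*np.tan(sl);print(z,"slope",np.degrees(sl).round(1),"axis at bar",ax.round(),"normal dist to bar centre",((ax-288)*np.cos(sl)).round())
```

```text
cap [568.48313468  57.38632329 396.23562238]
(337.25, 117.25) [[336.7 117.5]]
(224.75, 143.25) [[224.2 142.6]]
bar S ray at z=288 [421. 109. 288.] expected 419,104
edge [410. 212. 400.]
edge [407.  77. 400.]
110 slope 22.9 axis at bar 454.0 normal dist to bar centre 153.0
60 slope 29.1 axis at bar 422.0 normal dist to bar centre 117.0
32 slope 32.4 axis at bar 405.0 normal dist to bar centre 99.0
4 slope 35.7 axis at bar 389.0 normal dist to bar centre 82.0
```

The wrist is 286 mm above the TCP. The forearm stays about 99 mm from the bar at mouth depth, against a radius of about 67 mm, but only 82 mm if gripped down to seat depth. So I lay the tube in the mouth, release it, and press with the shut fingertips from above, which keeps the arm higher.

```bash
python3 -m handwheel '[[[1.4,-0.4,-25,0,0,0,-1],[0,0,-25,0,0,0,-1],[0,0,-15,0,0,0,-1],[0,0,-5,0,0,0,-1],[0,0,0,0,0,0,-1]]]'
python3 -m handwheel '[[[0,0,-4,0,0,0,-1],[0,0,0,0,0,0,-1]]]'
python3 -m handwheel '[[[0,0,-4,0,0,0,-1],[0,0,0,0,0,0,-1]]]'
```

```text
time_s: 15.72
eef_pos: [572.1, 116.6, 40.7]
ee_rot: [0.0, 0.798, 0.602, 0.0]
force: [0.1, -0.9, -1.2]
grip_width: 0.248
grip_force: 78.8
time_s: 15.98
eef_pos: [571.8, 116.6, 36.4]
ee_rot: [0.0, 0.799, 0.602, 0.0]
force: [-0.8, 0.9, -1.2]
grip_width: 0.247
grip_force: 78.8
time_s: 16.23
eef_pos: [571.8, 116.6, 32.0]
ee_rot: [-0.0, 0.799, 0.602, -0.0]
force: [0.1, 0.6, -2.2]
grip_width: 0.248
grip_force: 78.8
```

```bash
python3 -m handwheel '[[[0,0,-2,0,0,0,-1],[0,0,0,0,0,0,-1]]]'
python3 -m handwheel '[[[0,0,-2,0,0,0,-1],[0,0,0,0,0,0,-1]]]'
```

```text
time_s: 16.48
eef_pos: [571.7, 116.7, 30.6]
ee_rot: [-0.0, 0.799, 0.602, 0.0]
force: [-2.3, -0.1, 3.0]
grip_width: 0.249
grip_force: 79.4
time_s: 16.73
eef_pos: [571.8, 116.8, 28.9]
ee_rot: [-0.0, 0.799, 0.602, 0.0]
force: [-3.6, 1.0, 6.8]
grip_width: 0.249
grip_force: 79.8
```

Contact came at TCP 30.6, which matches the mouth height. I press gripped for the first part in small steps, still with forearm clearance.

```bash
python3 -m handwheel '[[[0,0,-3,0,0,0,-1],[0,0,0,0,0,0,-1]]]'
python3 -m handwheel '[[[0,0,-3,0,0,0,-1],[0,0,0,0,0,0,-1]]]'
python3 -m handwheel '[[[0,0,-3,0,0,0,-1],[0,0,0,0,0,0,-1]]]'; python3 -c "
from rig import *
print(sense()['tau'].round(1))"
```

```text
time_s: 16.98
eef_pos: [571.8, 116.9, 25.9]
ee_rot: [-0.0, 0.799, 0.602, 0.0]
force: [-4.2, 1.7, 7.0]
grip_width: 0.246
grip_force: 79.8
time_s: 17.23
eef_pos: [571.7, 116.9, 22.5]
ee_rot: [-0.0, 0.799, 0.602, 0.0]
force: [-2.8, 2.2, 4.2]
grip_width: 0.25
grip_force: 79.6
time_s: 17.48
eef_pos: [571.7, 116.8, 19.2]
ee_rot: [-0.0, 0.799, 0.602, 0.0]
force: [-1.1, 2.8, 1.9]
grip_width: 0.249
grip_force: 79.3
[ -1.  -50.1 -21.6  -0.6  -0.4  -0.3]
```

```bash
python3 -m handwheel '[[[0,0,-3,0,0,0,-1],[0,0,0,0,0,0,-1]]]'
python3 -m handwheel '[[[0,0,-2,0,0,0,-1],[0,0,0,0,0,0,-1]]]'
python3 - <<'E'
from h import *
s=sense();print(s['tau'].round(1),s['wrist_torque'].round(2))
T=capture("top");A=cv2.cvtColor(T["image"],cv2.COLOR_RGB2HSV)
m=(T["image"].max(2)<55).astype(np.uint8);n,l,st,ce=cv2.connectedComponentsWithStats(m)
for i in range(1,n):
    if 15<st[i,4]<400 and 235<ce[i][0]<275 and 160<ce[i][1]<210:print(ce[i].round(1),st[i])
p=s["eef_pos"];y=np.array([-.276,-.961]);print(proj(T,[*(p[:2]+y*92),p[2]+36.5]).round(1))
E
```

```text
time_s: 17.73
eef_pos: [571.6, 116.7, 15.8]
ee_rot: [-0.0, 0.799, 0.602, -0.0]
force: [-1.5, 1.6, -0.8]
grip_width: 0.251
grip_force: 79.0
time_s: 17.98
eef_pos: [571.6, 116.6, 13.8]
ee_rot: [-0.0, 0.799, 0.602, -0.0]
force: [-0.3, 2.2, -1.4]
grip_width: 0.246
grip_force: 78.8
[ -0.7 -52.3 -22.2  -0.5  -0.2  -0.2] [ 0.36  0.12 -0.16]
[254.4 192. ] [251 185   8  13  44]
[[253.9 191.2]]
```

```bash
python3 -m handwheel '[[[0,0,0,0,0,0,-0.1],[0,0,0,0,0,0,-0.1],[0,0,0,0,0,0,-0.1],[0,0,25,0,0,0,-0.1],[0,0,30,0,0,0,-0.1],[0,0,10,0,0,0,-1],[0,0,0,0,0,0,-1],[0,0,0,0,0,0,-1]]]' 60
python3 - <<'E'
from h import *
T=capture("top");S=capture("scene")
for nm,c,b in(("T",T,(235,275,160,210)),("S",S,(300,335,165,215))):
    m=(c["image"].max(2)<55).astype(np.uint8);n,l,st,ce=cv2.connectedComponentsWithStats(m)
    for i in range(1,n):
        if 15<st[i,4]<400 and b[0]<ce[i][0]<b[1] and b[2]<ce[i][1]<b[3]:print(nm,ce[i].round(1),st[i])
    for z in(40,50,60,68):print(nm,z,proj(c,[571.9-.276*92,116-.961*92,z]).round(1))
E
```

```text
time_s: 19.02
eef_pos: [571.1, 116.6, 78.0]
ee_rot: [-0.001, 0.799, 0.602, -0.001]
force: [-0.6, -0.4, 0.3]
grip_width: -0.004
grip_force: 0.0
T [254.5 192. ] [251 186   8  12  42]
T 40 [[254.4 191.8]]
T 50 [[254.1 191.1]]
T 60 [[253.9 190.3]]
T 68 [[253.6 189.7]]
S [327.9 197.1] [326 192   5  11  30]
S [314. 201.] [310 196   9  11  66]
S 40 [[313.6 202.4]]
S 50 [[313.8 200.6]]
S 60 [[314.  198.9]]
S 68 [[314.1 197.5]]
```

```bash
python3 -m handwheel '[[[0,0,-15,0,0,0,-1],[0,0,-13,0,0,0,-1],[0,0,0,0,0,0,-1]]]'
python3 -m handwheel '[[[0,0,-4,0,0,0,-1],[0,0,0,0,0,0,-1]]]'
python3 -m handwheel '[[[0,0,-4,0,0,0,-1],[0,0,0,0,0,0,-1]]]'
```

```text
time_s: 19.5
eef_pos: [570.8, 116.6, 49.5]
ee_rot: [-0.001, 0.799, 0.602, -0.001]
force: [0.8, 0.3, -0.1]
grip_width: 0.001
grip_force: 0.0
time_s: 19.75
eef_pos: [571.8, 116.6, 47.2]
ee_rot: [-0.0, 0.799, 0.602, -0.0]
force: [0.4, 0.3, -0.0]
grip_width: -0.001
grip_force: 0.0
time_s: 20.0
eef_pos: [571.6, 116.6, 43.0]
ee_rot: [-0.0, 0.799, 0.602, -0.0]
force: [0.4, 0.3, -0.2]
grip_width: 0.001
grip_force: 0.0
```

```bash
python3 -m handwheel '[[[0,0,-4,0,0,0,-1],[0,0,0,0,0,0,-1]]]'
python3 -m handwheel '[[[0,0,-3,0,0,0,-1],[0,0,0,0,0,0,-1]]]'
python3 -m handwheel '[[[0,0,-3,0,0,0,-1],[0,0,0,0,0,0,-1]]]'
```

```text
time_s: 20.25
eef_pos: [571.5, 116.6, 38.9]
ee_rot: [-0.0, 0.799, 0.602, -0.0]
force: [0.7, -0.1, 0.2]
grip_width: 0.003
grip_force: 0.0
time_s: 20.5
eef_pos: [571.6, 116.6, 36.0]
ee_rot: [-0.0, 0.799, 0.602, -0.0]
force: [-0.1, 0.5, -0.6]
grip_width: -0.003
grip_force: 0.0
time_s: 20.75
eef_pos: [571.6, 116.6, 33.0]
ee_rot: [-0.0, 0.799, 0.602, -0.0]
force: [0.4, 0.1, -0.4]
grip_width: -0.003
grip_force: 0.0
```

```bash
for i in 1; do :; done; python3 -m handwheel '[[[0,0,-3,0,0,0,-1],[0,0,0,0,0,0,-1]]]'
python3 -m handwheel '[[[0,0,-2.5,0,0,0,-1],[0,0,0,0,0,0,-1]]]'
python3 -m handwheel '[[[0,0,-2.5,0,0,0,-1],[0,0,0,0,0,0,-1]]]'
```

```text
time_s: 21.0
eef_pos: [571.6, 116.6, 29.9]
ee_rot: [-0.0, 0.799, 0.602, -0.0]
force: [0.6, 0.1, 0.5]
grip_width: 0.004
grip_force: 0.0
time_s: 21.25
eef_pos: [571.6, 116.6, 27.5]
ee_rot: [-0.0, 0.799, 0.602, -0.0]
force: [0.1, 0.3, -0.3]
grip_width: -0.001
grip_force: 0.0
time_s: 21.5
eef_pos: [571.6, 116.6, 25.0]
ee_rot: [-0.0, 0.799, 0.602, -0.0]
force: [0.8, 1.0, -1.0]
grip_width: -0.002
grip_force: 0.0
```

```bash
python3 -m handwheel '[[[0,0,-2,0,0,0,-1],[0,0,0,0,0,0,-1]]]'
python3 -m handwheel '[[[0,0,-2,0,0,0,-1],[0,0,0,0,0,0,-1]]]'
python3 - <<'E'
from h import *
T=capture("top");S=capture("scene")
for nm,c,b in(("T",T,(235,275,160,210)),("S",S,(300,335,165,215))):
    m=(c["image"].max(2)<55).astype(np.uint8);n,l,st,ce=cv2.connectedComponentsWithStats(m)
    for i in range(1,n):
        if 15<st[i,4]<400 and b[0]<ce[i][0]<b[1] and b[2]<ce[i][1]<b[3]:print(nm,ce[i].round(1),st[i])
E
```

```text
time_s: 21.75
eef_pos: [573.0, 116.3, 24.6]
ee_rot: [0.001, 0.799, 0.602, 0.001]
force: [-0.7, -1.1, 8.4]
grip_width: 0.0
grip_force: 4.4
time_s: 22.0
eef_pos: [574.1, 116.1, 24.4]
ee_rot: [0.002, 0.798, 0.602, 0.002]
force: [-2.6, -2.7, 20.2]
grip_width: 0.0
grip_force: 10.6
T [254.8 191.4] [251 185   8  14  76]
S [327.5 196.7] [325 192   7  11  36]
S [314.3 202.4] [310 198  10  10  58]
```

A hard stop at 20 N with the cap at the seated height, scene (314.3,202.4) against the predicted (313.6,202.4). I retreat and check from clear.

```bash
python3 -m handwheel '[[[0,0,30,0,0,0,-1],[0,0,50,0,0,0,-1],[0,0,50,0,0,0,-1],[0,0,50,0,0,0,-1],[0,0,30,0,0,0,-1],[0,-60,0,0,0,0,-1],[0,-60,0,0,0,0,-1],[0,-60,0,0,0,0,-1]]]'
python3 -m handwheel '[[[-20,-60,0,0,0,0,-1],[-20,-60,0,0,0,0,-1],[-20,-60,0,0,0,0,-1],[0,-20,0,0,0,0,-1],[0,0,0,0,0,0,-1]]]'
python3 - <<'E'
from h import *
T=capture("top");S=capture("scene")
cv2.imwrite("pics/t9.png",T["image"][:,:,::-1]);cv2.imwrite("pics/s9.png",S["image"][:,:,::-1])
for nm,c,b in(("T",T,(165,275,140,215)),("S",S,(290,370,130,215))):
    m=(c["image"].max(2)<62).astype(np.uint8);n,l,st,ce=cv2.connectedComponentsWithStats(m)
    for i in range(1,n):
        if 12<st[i,4]<400 and b[0]<ce[i][0]<b[1] and b[2]<ce[i][1]<b[3]:print(nm,ce[i].round(1),st[i])
    for k in(-92,92):print(nm,k,[proj(c,[571.9-.276*k,116-.961*k,z]).round(1).tolist() for z in(40,50,68)])
# same dark test as before for the arms, before/after
for f in("top5","t9"):
    A=cv2.cvtColor(cv2.imread(f"pics/{f}.png"),cv2.COLOR_BGR2HSV)[155:205,190:260]
    m=((A[...,2]<75)&(A[...,1]<110)).astype(np.uint8);n,l,st,ce=cv2.connectedComponentsWithStats(m)
    print(f,[(ce[i].round(1)+[190,155],st[i].tolist()) for i in range(1,n) if st[i,4]>6])
for a,b,r in(("top5","t9",(200,110,320,165)),):pass
d=cv2.absdiff(cv2.imread("pics/top0.png"),cv2.imread("pics/t9.png")).max(2)
for nm,(u,v) in dict(tin=(325,134),pot=(375,134),mug=(105,194)).items():print(nm,(d[v-20:v+20,u-20:u+20]>60).sum())
d=cv2.absdiff(cv2.imread("pics/top5.png"),cv2.imread("pics/t9.png")).max(2);print("lid bar",(d[210:235,150:215]>60).sum(),sense()["eef_pos"])
E
```

```text
time_s: 23.1
eef_pos: [571.5, -65.1, 231.3]
ee_rot: [0.0, 0.798, 0.602, 0.0]
force: [1.4, -0.5, 1.2]
grip_width: -0.0
grip_force: 0.0
time_s: 23.72
eef_pos: [512.5, -261.8, 230.9]
ee_rot: [-0.0, 0.799, 0.601, 0.0]
force: [-0.2, 0.2, 0.2]
grip_width: -0.003
grip_force: 0.0
T [190.7 175.5] [188 169   7  14  66]
T [206.2 172.6] [203 169   7   7  24]
T [254.7 192. ] [251 186   8  13  72]
T -92 [[[191.2, 175.2]], [[190.4, 174.4]], [[188.8, 172.7]]]
T 92 [[[254.4, 191.8]], [[254.1, 191.1]], [[253.6, 189.7]]]
S [349.1 173. ] [345 164  10  21  73]
S [327.3 196.5] [325 192   5  11  37]
S [313.9 202.2] [310 198   9  10  63]
S -92 [[[350.1, 168.8]], [[350.5, 166.9]], [[351.3, 163.6]]]
S 92 [[[313.6, 202.4]], [[313.8, 200.6]], [[314.1, 197.5]]]
top5 [(array([205.4, 172. ]), [13, 13, 7, 9, 44]), (array([240. , 181.2]), [47, 22, 7, 9, 40])]
t9 [(array([205.5, 172. ]), [13, 13, 8, 8, 45]), (array([191.5, 174.5]), [0, 14, 6, 14, 47]), (array([240. , 180.9]), [47, 22, 7, 8, 38]), (array([254.5, 191.7]), [60, 30, 9, 14, 73])]
tin 0
pot 339
mug 0
lid bar 0 [ 512.96033653 -259.98898964  231.12968795]
```

Seated: the caps in both views match 40 mm height, and the jaw arms are back at their closed pixels. The lid bar, tin and mug are unmoved. The pot difference is probably the arm or its shadow, so I check after moving aside.

```bash
python3 -m handwheel '[[[-40,0,20,0,0,0,-1],[-40,10,20,0,0,0,-1],[-40,10,0,0,0,0,-1],[-20,0,0,0,0,0,-1],[0,0,0,0,0,0,-1]]]'
python3 - <<'E'
from h import *
T=capture("top");S=capture("scene")
for nm,c,f,uv in(("T",T,"top0",(375,134)),("S",S,"scene0",(310,315))):
    d=cv2.absdiff(cv2.imread(f"pics/{f}.png"),c["image"][:,:,::-1].copy()).max(2);u,v=uv
    print(nm,(d[v-20:v+20,u-20:u+20]>60).sum())
print(sense()["force"])
E
```

```text
time_s: 24.45
eef_pos: [372.5, -240.1, 271.8]
ee_rot: [0.001, 0.798, 0.602, 0.0]
force: [-0.1, 0.2, 0.1]
grip_width: 0.002
grip_force: 0.0
T 0
S 0
[ 0.11479576 -0.43938503 -1.08621031]
```

```bash
python3 -c "
from rig import *
print(finish_job())"
```

```text
the job is handed in; nothing more can be done
None
```

The job is handed in at about 24.5 s of the 62 s: the lid leans back on its stop, the tube sits fully home in the clip with the jaw closed over it, and the tin, pot and mug have not moved.

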